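Clamp a glued phone in the screen press with its fold-out crank

TASK

The phone lying in the screen press has just been glued. Swing the press's folded crank grip up until it stands upright, wind the crank clockwise until the pad bears on the phone and then about a quarter turn more (stay well short of half a turn past first touch, or the glass cracks), and fold the grip back down flat over the crank. Leave the phone clamped, let go, and leave the other things on the bench where they are.

Things in the scene. Friction and masses are not known exactly. Their poses are not given: they have to be found in the camera images.
- press: Screen press, fixed to the bench: aluminium bed 150 x 270 mm, two steel columns at local y = +115 and -115 mm, and a cross-beam 50 mm wide along local y, its top 122 mm above the bench. The crank turns on the beam and drives a sprung pad (60 x 120 mm) hanging below it. Origin: centre of the bed's underside, at bench height, on the vertical crank axis.
- hub (a point): Point on the vertical crank axis at the top face of the flat steel crank arm, 139 mm above the bench. The arm (18 mm wide, 8 mm thick; the 34 mm round hub rises 3 mm above it) reaches towards pivot and ends 12 mm beyond it. Only the two hinge cheeks (top 171 mm above the bench) and the grip stand above the arm.
- pivot (a point): Centre of the grip's fold hinge, between two upright steel cheeks (30 mm over their outsides, 20 mm long) at the end of the crank arm: 60 mm from the crank axis, 163 mm above the bench. The hinge axis is level and square to the arm. It goes round with the crank.
- grip_end (a point): Centre of the free end of the folding grip, 76 mm from pivot: a round black sleeve of 19 mm diameter, 14 to 72 mm from the pivot, that spins freely about its own length, and a small steel cap. Folded, the grip lies level above the arm, from the pivot over the hub and 16 mm past the crank axis; swung out it stands straight up over the pivot, its end 239 mm above the bench.
- grip (a joint): Fold angle of the grip: 0 = folded flat (end stop), 1.571 = upright (end stop). It starts between 0 and 0.12. The hinge is stiff, 0.08 N m, and stays where it is left.
- crank (a joint): Crank angle, 0 at the start, growing clockwise seen from above, which lowers the pad 30 mm per turn (limit 14 rad). It stays where it is left. It takes 0.50 N m (8.3 N sideways at the grip) while the pad is free. From first touch this grows by about 0.23 N m (3.8 N) per rad: about 0.86 N m (14 N) a quarter turn past touch, when the pad presses with 75 N.
- phone: The phone to be clamped, 72 x 150 x 9 mm, 190 g, dark, flat on the press's bed under the pad, long side along the press's local y. Origin: centre of its underside. The pad starts 5 to 27 mm above it, differently each time and not reported, so first touch comes after about 1/6 to 0.9 turn of the crank and has to be felt.
- screwdriver: Bystander: small red-handled screwdriver lying on the bench in front of the press. Origin: middle, at bench height.
- battery: Bystander: flat phone battery 45 x 80 x 5 mm in front of the press. Origin: centre of its underside.
- fluxjar: Bystander: small jar, 44 mm across, 42 mm tall, behind the press. Origin: centre of its underside.
- oldphone: Bystander: a second phone lying on the bare bench behind the press, 72 x 150 x 9 mm. Origin: centre of its underside.
- tapereel: Bystander: tape reel, 64 mm across, 18 mm high, beside the press. Origin: centre of its underside.
- partstray: Bystander: brown divided tray 100 x 80 x 20 mm beside the press. Origin: centre of its underside.
- tweezers: Bystander: steel tweezers, 120 mm long, lying beside the press. Origin: middle, at bench height.
Things that resemble listed ones, but are neither listed nor needed, are in the scene too. Leave any blue or turquoise look-alike of the phone alone.

How it is judged:
On the way, in this order (a step that is already met when the one before it is completed fails the run):
1. the grip is swung out upright (more than 1.35 rad) (value of joint grip above 1.35 rad), for 0.2 s.
2. with the grip still out, the crank has pressed the phone onto the bed with more than 40 N (contact force between press and phone above 42 N and value of joint grip above 1 rad), for 0.2 s.
At the end, for the whole second after the job is handed in: The grip is folded flat again (under 0.15 rad), the phone is clamped between pad and bed with 40 to 115 N (about 0.85 to 2.4 rad past first touch) and lies within 10 mm of where it was, at rest (contact force between press and phone between 42 and 117 N and value of joint grip below 0.15 rad and distance of phone from where it was at the start of the episode below 0.01 m and linear speed of phone below 0.01 m/s).
It fails at once if the phone is crushed: pressed on the bed with more than 120 N (contact force between press and phone above 122 N).
It fails at once if another thing on the bench is pushed more than 30 mm away (distance of any of screwdriver, battery, fluxjar, oldphone, tapereel, partstray, tweezers from where it was at the start of the episode above 0.03 m).
It also fails if it takes over 72 s, if anything falls off the work surface, if the arm or the gripper's body presses on something with over 40 N, if the wrist force passes 120 N, or if a joint passes its speed limit or range.

ROBOT

A 6-joint arm with a two-finger parallel gripper is mounted at the origin on the work surface. World frame = base frame: x ahead of the robot, y to its left, z up, the work surface at z = 0. Lengths are in m, angles in rad, forces in N, time in s.
With the tool pointing down it reaches from about 0.425 to 0.925 m from the base axis. Payload 12.5 kg.
Tool frame: the origin (TCP) lies midway between the tips of the shut fingers; the grasp point (between the pads) lies 19 mm behind it; z points along the fingers, y is the line along which they close (so a half turn about z gives the same grasp; the last joint's range is limited). The gripper opens to 85 mm and grips with 20 to 120 N. Pads are 22 mm wide; open, the fingers measure 114 mm over their backs; the gripper's body (76 mm by 85 mm) begins 54 mm behind the grasp point. The pads swing forward as they close: fully open they stand 13 mm farther back than shut.
Start: joints at [1.243, 0.491, 1.559, -0, 1.092, -0.106], TCP at [0.137, 0.61, 0.231] pointing down, gripper open.
Joint ranges: [-3.1, 3.1], [-0.84, 2.19], [0.05, 2.79], [-1.13, 4.28], [0.06, 2.93], [-2.69, 2.69]. Speed limits (rad/s): [2.22, 2.22, 2.79, 3.14, 3.14, 3.14].

INTERFACE

Orientations are given as a rotation vector (axis times angle).
In Python, from bench import ctrl gives the robot as it stands.
- The arm moves only by the tool servo_tool, never from a script. Its argument "motion" is a list of rows, each a list of 2 entries, a list of its own where there are three numbers: the shift along the tool's x, y, z as a fraction of full scale, then the turn about the tool's z as a fraction of full scale. In form: [[[x, y, z], roll], ...]. A call has 1 to 5 rows; each row is the pose to reach, as a shift and turn from the pose commanded when the call began, along the tool's axes at that moment, turning the shorter way round; what a row does not reach only later rows make up. Full scale, the value 1, is 0.15 m for a shift and 180 degrees for a turn. A row lasts 1/12 s, in which the tool goes at most 41.7 mm and 7.16 degrees, less where a joint would pass 70% of its speed; a pose out of reach is approached as far as the arm can. A call with a number of a shift or a turn outside -1 to 1 is refused whole. A call with a gripper value outside its range is refused whole. "jaw" is the gripper command: -1 is shut, 1 is fully open, values between are in proportion, set as the call begins (left out, the last holds). The fingers move at their own pace and stop on an object; the grip force is fixed at half the most. Time passes only in rows, so rows that repeat a pose let the fingers close. It gives the time, the measured TCP pose, the force, the opening and the grip force at its end, in the units of the state.
- ctrl.get_obs(): the state, without advancing time (a new reading comes with each control period).
- ctrl.grab_frame(name): name is "side" or "top"; returns the picture (384x512x3 uint8, blue, green, red); there is no depth.
- ctrl.get_calibration(name): a dict with "fx", "fy", "cx", "cy" (pixels), "dist" ([k1, k2, p1, p2, k3] as OpenCV has them; the pictures are not rectified), "R" (3x3) and "t" (3): a world point X has camera coordinates R X + t. Camera axes: x right, y down, z forward; pixel columns grow to the right and rows downward; lengths in m; the calibration is good to about 2 mm. A picture is of the moment at which its call begins. get_calibration takes no time and is no camera call.
- ctrl.close_job(): hands the job in; it is judged then, once.
The state is a dict: "clock": time; "joint_positions": joint angles; "qd": joint speeds; "effort": joint torques, N m; "eef_pos": TCP position; "eef_rot": TCP orientation; "ft_force": force on the tool from outside, world axes, zero at the start; "torque": the same for the moment, N m; "grip_width": finger opening in m; "grasp_force": force on a finger pad.
Only numpy, scipy, OpenCV 4.12 (cv2) and the standard library are available. Lean on these libraries where they do the work, as an engineer would, in place of code of your own. Each camera call takes 0.05 s, during which the arm holds its last target. There are 200 camera calls.

## Working session

There is one attempt and no reset: what is moved stays moved. The work goes in short steps, Python scripts to look and compute and a tool call to move; the robot and the scene stay as the last step left them, time stands still between calls to the robot, and variables do not carry over. Pictures are saved under pics/ and viewed, at most 10 in all, crops included, and the job is handed in when it is done.

Besides the shell and the picture viewer there is one more tool, called after "Call:" as name(argument=value, ...), one argument or row to a line, values as JSON. servo_tool: Moves the arm, as the interface text tells. Its arguments: {"type":"object","properties":{"motion":{"type":"array","items":{"type":"array"}},"jaw":{"type":"number"}},"required":["motion"]}

```bash
mkdir -p pics; python3 - <<'E'
from bench import ctrl
import cv2
for n in("side","top"):
    f=ctrl.grab_frame(n); cv2.imwrite(f"pics/{n}0.png",f)
    c=ctrl.get_calibration(n); print(n,{k:(v if not hasattr(v,'round') else v) for k,v in c.items()})
o=ctrl.get_obs(); print(o)
E
```

```text
side {'fx': 369.6626020903235, 'fy': 369.6626020903235, 'cx': 257.4680304231403, 'cy': 194.10743006654792, 'dist': array([-0.09902868,  0.        ,  0.        ,  0.        ,  0.        ]), 'R': array([[ 0.95861205, -0.28373205,  0.02364463],
       [-0.12082468, -0.48059845, -0.8685773 ],
       [ 0.25780679,  0.82977181, -0.4949893 ]]), 't': array([-0.50568656,  0.20114641,  1.01482954])}
top {'fx': 440.56465127603457, 'fy': 440.56465127603457, 'cx': 257.92799924484, 'cy': 191.34996748610652, 'dist': array([-0.17566126,  0.        ,  0.        ,  0.        ,  0.        ]), 'R': array([[-0.03055203, -0.99952913,  0.00284573],
       [-0.99643389,  0.03023315, -0.07877475],
       [ 0.07865162, -0.00524231, -0.99688838]]), 't': array([0.07576449, 0.5727992 , 1.25640624])}
{'clock': 0.1, 'joint_positions': array([ 1.24341574e+00,  4.91484511e-01,  1.55940010e+00, -1.55155152e-05,
        1.09169563e+00, -1.05617135e-01]), 'qd': array([ 6.58204197e-05, -1.12228709e-03, -2.50481930e-03, -1.58329102e-03,
       -4.80328819e-04, -2.88979503e-04]), 'effort': array([ 2.88946248e-03, -6.19447088e+01, -2.62024409e+01, -1.21656531e-04,
        2.84667352e-03, -1.50133866e-05]), 'eef_pos': array([0.13739478, 0.6095024 , 0.23079136]), 'eef_rot': array([-3.47598654e-01, -3.12210327e+00,  1.51963804e-03]), 'ft_force': array([-0.10731668,  0.07661525,  1.13567494]), 'torque': array([-0.02824321,  0.00226091,  0.03663651]), 'grasp_force': 0.0, 'grip_width': 0.08553383282069588}
```

View pics/side0.png

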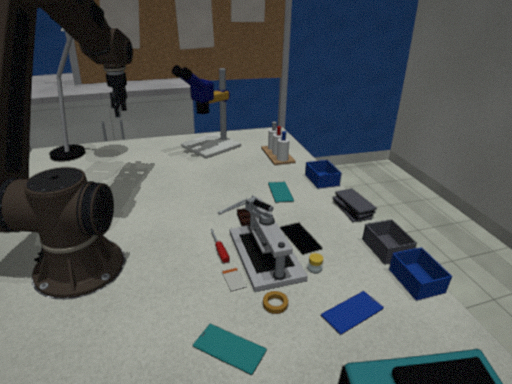

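View pics/top0.png

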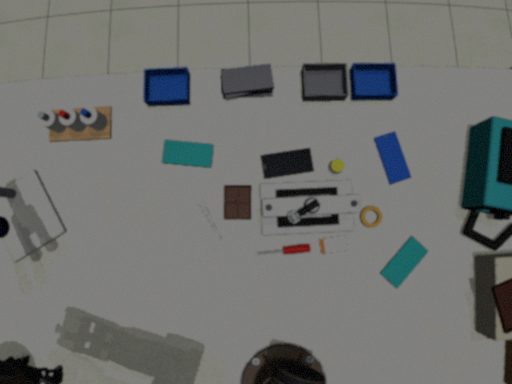

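The press is at top (309,207) and side (267,250). Inside it is the dark phone. Look-alikes that I leave alone are the teal slabs at top (188,153) and (404,262), the blue one at (393,158), and the black oldphone at (287,163). Next is a close crop of the crank in both views.

```bash
python3 - <<'E'
import cv2,numpy as np
t=cv2.imread('pics/top0.png')[170:245,250:370]; s=cv2.imread('pics/side0.png')[185:295,210:320]
t=cv2.resize(t,None,fx=6.6,fy=6.6,interpolation=cv2.INTER_CUBIC)[:, :792]
cv2.imwrite('pics/tc.png',t)
cv2.imwrite('pics/sc.png',cv2.resize(s,None,fx=5.4,fy=5.4,interpolation=cv2.INTER_CUBIC))
E
```

```text
(no output)
```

View pics/tc.png

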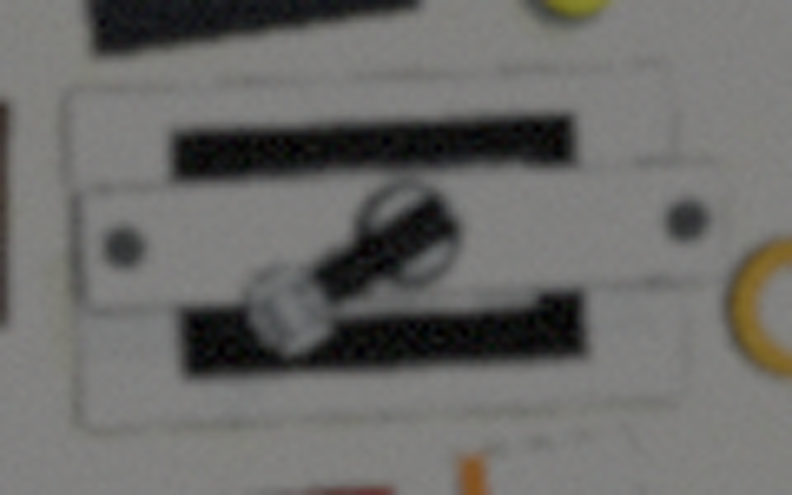

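View pics/sc.png

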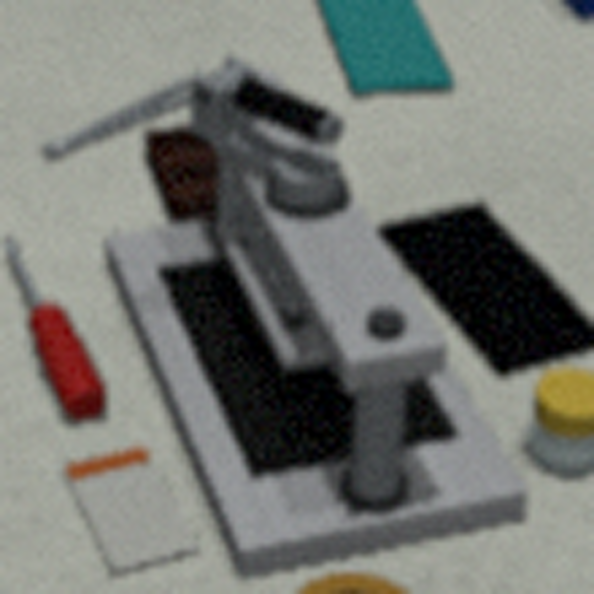

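The top crop shows the column tops at (268.6,207.4) and (354.2,203.3), the hub at (312,205.2), the hinge cheeks at (293.6,217) and the grip end at (318,202.5). In the side view the hinge is at about (251,202) and the cap at (270.7,207.6). The grip lies folded over the hub and dips slightly towards its end.

```bash
cat > h.py <<'E'
from bench import ctrl
import cv2,numpy as np
from scipy.spatial.transform import Rotation as Ro
def ray(n,p):
    c=ctrl.get_calibration(n);K=np.array([[c['fx'],0,c['cx']],[0,c['fy'],c['cy']],[0,0,1]])
    u=cv2.undistortPoints(np.array([[p]],float),K,np.array(c['dist']))[0,0]
    R=np.array(c['R']);d=R.T@np.array([u[0],u[1],1]);return -R.T@np.array(c['t']),d/np.linalg.norm(d)
def plane(n,p,z):
    o,d=ray(n,p);return o+d*(z-o[2])/d[2]
def tri(a,b):
    o1,d1=ray('top',a);o2,d2=ray('side',b)
    s=np.linalg.lstsq(np.c_[d1,-d2],o2-o1,rcond=None)[0]
    p,q=o1+s[0]*d1,o2+s[1]*d2;return (p+q)/2,np.linalg.norm(p-q)
def proj(n,X):
    c=ctrl.get_calibration(n);K=np.array([[c['fx'],0,c['cx']],[0,c['fy'],c['cy']],[0,0,1]])
    return cv2.projectPoints(np.array([X],float),cv2.Rodrigues(np.array(c['R']))[0],np.array(c['t']),K,np.array(c['dist']))[0].ravel()
E
python3 - <<'E'
from h import *
np.set_printoptions(precision=4,suppress=True)
A=plane('top',(268.6,207.4),.123);B=plane('top',(354.2,203.3),.123);print('cols',A,B,(A+B)/2,np.linalg.norm(A-B))
print('hub',plane('top',(312.1,205.2),.142))
print('colR tri',tri((354.2,203.3),(281.5,244.7)))
print('pivot',tri((293.6,217),(251.1,201.7)),plane('top',(293.6,217),.171))
print('end',tri((317.9,202.6),(270.7,207.6)),plane('top',(317.9,202.6),.163))
o=ctrl.get_obs();print(Ro.from_rotvec(o['eef_rot']).as_matrix())
E
```

```text
cols [0.5231 0.0317 0.123 ] [ 0.5268 -0.1994  0.123 ] [ 0.5249 -0.0838  0.123 ] 0.2310671738245515
hub [ 0.5245 -0.0825  0.142 ]
colR tri (array([ 0.5275, -0.1997,  0.1226]), np.float64(0.0014413053321459155))
pivot (array([ 0.4952, -0.0315,  0.1555]), np.float64(0.0008194740399848937)) [ 0.4946 -0.0301  0.171 ]
end (array([ 0.5309, -0.0948,  0.1685]), np.float64(0.0026729287549121044)) [ 0.5299 -0.0952  0.163 ]
[[-0.9755  0.2199 -0.0003]
 [ 0.2199  0.9755 -0.0009]
 [ 0.0001 -0.001  -1.    ]]
```

Call:
servo_tool(
  motion=[
    [[-0.97,-0.53,0],0.134],
    [[-0.97,-0.53,0],0.134],
    [[-0.97,-0.53,0],0.134],
    [[-0.97,-0.53,0],0.134],
    [[-0.97,-0.53,0],0.134],
  ],
  jaw=1,
)

```text
clock: 0.52
eef_pos: [0.2659, 0.4964, 0.2312]
eef_rot: [1.003, 2.976, -0.002]
ft_force: [0.7, 0.1, 0.0]
grip_width: 0.0853
grasp_force: 0.0
```

```bash
cat >> h.py <<'E'
def fr(*targets,pose=None):
    "fractions of full scale for world targets, from the measured tool pose"
    o=ctrl.get_obs();R=Ro.from_rotvec(o['eef_rot']).as_matrix();p=o['eef_pos']
    print('t%.1f p'%o['clock'],p.round(4),'yaw_y %.1f'%np.degrees(np.arctan2(R[1,1],R[0,1])),'F',np.round(o['ft_force'],1),'w %.4f'%o['grip_width'],'gf %.0f'%o['grasp_force'])
    for t in targets: print(np.round(R.T@(np.array(t)-p)/.15,3))
E
python3 -c "
from h import *
fr((.4,.37,.231))"
```

```text
t0.5 p [0.2659 0.4964 0.2312] yaw_y 52.8 F [0.7 0.1 0. ] w 0.0853 gf 0
[-1.222 -0.13   0.003]
```

Call:
servo_tool(
  motion=[
    [[-0.98,-0.1,0],0.132],
    [[-0.98,-0.1,0],0.132],
    [[-0.98,-0.1,0],0.132],
    [[-0.98,-0.1,0],0.132],
    [[-0.98,-0.1,0],0.132],
  ],
)

```text
clock: 0.93
eef_pos: [0.3733, 0.3975, 0.2311]
eef_rot: [1.593, 2.707, -0.001]
ft_force: [0.8, -0.1, -0.9]
grip_width: 0.0854
grasp_force: 0.0
```

Call:
servo_tool(
  motion=[
    [[-0.98,0.05,0],0],
    [[-0.98,0.05,0],0],
    [[-0.98,0.05,0],0],
    [[-0.98,0.05,0],0],
  ],
)

```text
clock: 1.27
eef_pos: [0.4504, 0.2734, 0.2311]
eef_rot: [1.584, 2.713, -0.001]
ft_force: [0.7, -0.3, 0.1]
grip_width: 0.0855
grasp_force: 0.0
```

Call:
servo_tool(
  motion=[
    [[-0.98,-0.1,0],0],
    [[-0.98,-0.1,0],0],
    [[-0.98,-0.1,0],0],
    [[-0.98,-0.1,0],0],
  ],
)

```text
clock: 1.6
eef_pos: [0.5094, 0.1377, 0.2311]
eef_rot: [1.585, 2.712, -0.0]
ft_force: [0.1, -0.4, -0.0]
grip_width: 0.0855
grasp_force: 0.0
```

```bash
python3 -c "
from h import *
u=np.array([np.cos(np.radians(119)),np.sin(np.radians(119)),0]);H=np.array([.5247,-.083,0])
fr(H+.002*u+[0,0,.231],H+.002*u+[0,0,.150])"
```

```text
t1.6 p [0.5094 0.1377 0.2311] yaw_y 29.4 F [ 0.1 -0.4 -0. ] w 0.0855 gf 0
[-1.318e+00 -6.330e-01  1.000e-03]
[-1.318 -0.633  0.541]
```

Call:
servo_tool(
  motion=[
    [[-0.66,-0.316,0],0],
    [[-0.66,-0.316,0],0],
    [[-0.66,-0.316,0],0],
    [[-0.66,-0.316,0],0],
  ],
)

```text
clock: 1.93
eef_pos: [0.516, 0.0274, 0.2311]
eef_rot: [-1.588, -2.711, 0.001]
ft_force: [0.7, -0.5, 0.7]
grip_width: 0.0854
grasp_force: 0.0
```

Call:
servo_tool(
  motion=[
    [[-0.66,-0.316,0],0],
    [[-0.66,-0.316,0],0],
    [[-0.66,-0.316,0],0],
    [[-0.66,-0.316,0],0],
    [[-0.66,-0.316,0],0],
  ],
  jaw=0,
)

```text
clock: 2.35
eef_pos: [0.5231, -0.0789, 0.231]
eef_rot: [-1.586, -2.711, -0.0]
ft_force: [0.0, -0.1, 0.3]
grip_width: 0.0425
grasp_force: 0.0
```

```bash
python3 -c "
from h import *
u=np.array([np.cos(np.radians(119)),np.sin(np.radians(119)),0]);H=np.array([.5247,-.083,0])
fr(H+.002*u+[0,0,.231],H+.002*u+[0,0,.150])
cv2.imwrite('pics/s2.png',cv2.resize(ctrl.grab_frame('side')[140:280,190:350],None,fx=4,fy=4))"
```

```text
t2.4 p [ 0.5231 -0.0789  0.231 ] yaw_y 29.3 F [ 0.  -0.1  0.3] w 0.0425 gf 0
[-0.015 -0.004 -0.   ]
[-0.016 -0.004  0.54 ]
```

View pics/s2.png

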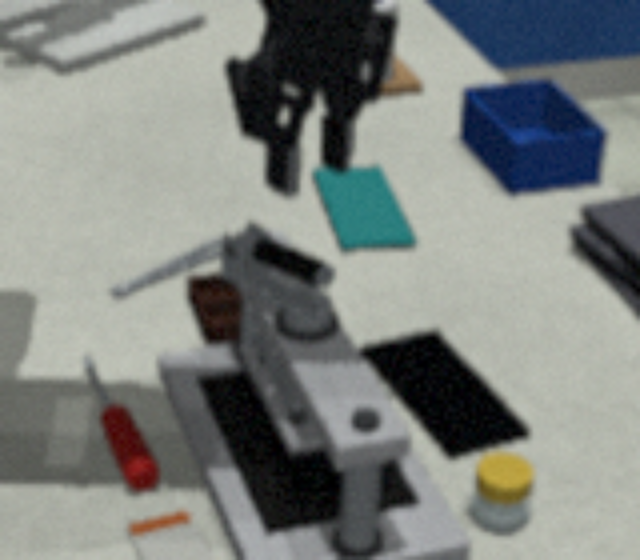

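The open fingers are above the grip, with their tips around (310,178) in the crop and the folded grip at (290,262). Going down now.

Call:
servo_tool(
  motion=[
    [[-0.015,-0.004,0.25],0],
    [[-0.015,-0.004,0.45],0],
    [[-0.015,-0.004,0.54],0],
    [[-0.015,-0.004,0.54],0],
  ],
)

```text
clock: 2.73
eef_pos: [0.5224, -0.079, 0.1476]
eef_rot: [-1.579, -2.71, 0.002]
ft_force: [-0.4, -0.2, 0.5]
grip_width: 0.0426
grasp_force: 0.0
```

Call:
servo_tool(
  motion=[
    [[0,0,0],0],
    [[0,0,0],0],
    [[0,0,0],0],
    [[0,0,0],0],
    [[0,0,0],0],
  ],
  jaw=-1,
)

```text
clock: 3.15
eef_pos: [0.5233, -0.0808, 0.1515]
eef_rot: [1.584, 2.713, -0.001]
ft_force: [-4.3, -3.1, -0.8]
grip_width: 0.0169
grasp_force: 58.3
```

```bash
python3 -c "
from h import *
fr()"
```

```text
t3.1 p [ 0.5233 -0.0808  0.1515] yaw_y 29.5 F [-4.3 -3.1 -0.8] w 0.0169 gf 58
```

Call:
servo_tool(
  motion=[
    [[0.013,0,-0.08],0],
    [[0.052,0,-0.174],0],
    [[0.113,0,-0.254],0],
    [[0.194,0,-0.315],0],
    [[0.194,0,-0.315],0],
  ],
)

```text
clock: 3.57
eef_pos: [0.5076, -0.0538, 0.1991]
eef_rot: [-1.583, -2.713, 0.001]
ft_force: [-7.0, -1.2, -8.4]
grip_width: 0.0172
grasp_force: 60.2
```

```bash
python3 -c "
from h import *
fr()"
```

```text
t3.6 p [ 0.5076 -0.0538  0.1991] yaw_y 29.5 F [-7.  -1.2 -8.4] w 0.0172 gf 60
```

Call:
servo_tool(
  motion=[
    [[0.05,0,-0.024],0],
    [[0.093,0,-0.039],0],
    [[0.145,0,-0.049],0],
    [[0.185,0,-0.052],0],
    [[0.185,0,-0.052],0],
  ],
)

```text
clock: 3.98
eef_pos: [0.495, -0.0306, 0.206]
eef_rot: [1.583, 2.712, -0.0]
ft_force: [-2.5, -4.6, -11.8]
grip_width: 0.0142
grasp_force: 57.8
```

```bash
python3 -c "
from h import *
fr()
a=ctrl.grab_frame('side')[140:280,190:350];b=ctrl.grab_frame('top')[140:280,240:370]
cv2.imwrite('pics/s3.png',cv2.resize(np.hstack([a,b]),None,fx=2.7,fy=2.7))"
```

```text
t4.0 p [ 0.495  -0.0306  0.206 ] yaw_y 29.5 F [ -2.5  -4.6 -11.8] w 0.0142 gf 58
```

View pics/s3.png

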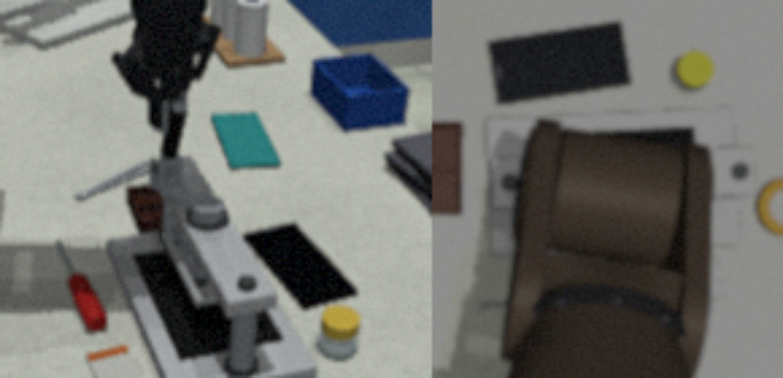

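```bash
python3 -c "
from h import *
a=cv2.imread('pics/s3.png')
f=ctrl.grab_frame('side')[155:225,225:285]
cv2.imwrite('pics/s4.png',cv2.resize(cv2.convertScaleAbs(f,alpha=1.8,beta=25),None,fx=8,fy=8,interpolation=cv2.INTER_CUBIC))
for z in(.163,.206,.225,.239): print(z,(proj('side',(.4956,-.0305,z))-[225,155])*8)"
```

```text
0.163 [208.13693977 353.78419266]
0.206 [210.01777855 245.86462112]
0.225 [210.87843786 196.73668474]
0.239 [211.52459224 159.95722491]
```

View pics/s4.png

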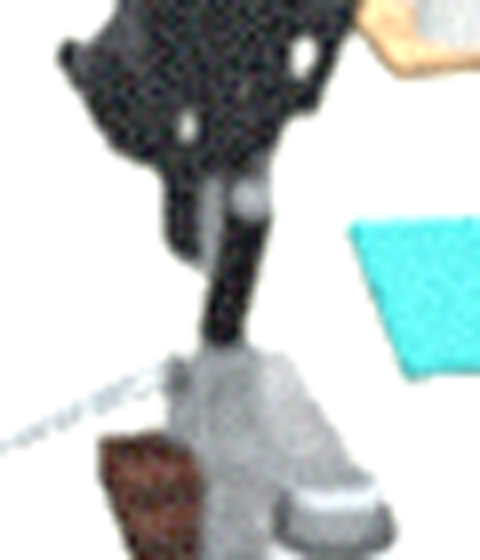

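The grip leans: its cap is at (248,195) in the crop and it sits at the edge of the pads. I'll work out its angle, release it and regrip centred on it.

```bash
python3 -c "
from h import *
u=np.array([np.cos(np.radians(119)),np.sin(np.radians(119)),0]);P=np.array([.5247,-.083,.163])+.06*u
for d in range(50,95,5):
  a=np.radians(d); print(d,((proj('side',P+.076*(-u*np.cos(a)+[0,0,np.sin(a)]))-[225,155])*8).round(),(P+.064*(-u*np.cos(a)+[0,0,np.sin(a)])).round(4))
fr()"
```

```text
50 [315. 257.] [ 0.5156 -0.0665  0.212 ]
55 [303. 241.] [ 0.5134 -0.0626  0.2154]
60 [292. 225.] [ 0.5111 -0.0585  0.2184]
65 [279. 211.] [ 0.5087 -0.0542  0.221 ]
70 [266. 198.] [ 0.5062 -0.0497  0.2231]
75 [253. 186.] [ 0.5036 -0.045   0.2248]
80 [239. 176.] [ 0.501  -0.0402  0.226 ]
85 [225. 167.] [ 0.4983 -0.0354  0.2268]
90 [212. 160.] [ 0.4956 -0.0305  0.227 ]
t4.1 p [ 0.4954 -0.0312  0.2058] yaw_y 29.4 F [-4.5 -3.  -8.3] w 0.0143 gf 58
```

Call:
servo_tool(
  motion=[
    [[0,0,0],0],
    [[0,0,0],0],
    [[-0.1,0,0.04],0],
    [[-0.1,0,0.04],0],
    [[-0.1,0,0.04],0],
  ],
  jaw=0,
)

```text
clock: 4.55
eef_pos: [0.5038, -0.0452, 0.1994]
eef_rot: [1.586, 2.711, 0.001]
ft_force: [-0.2, 0.5, -0.2]
grip_width: 0.0428
grasp_force: 0.0
```

Call:
servo_tool(
  motion=[
    [[0,0,0],0],
    [[0,0,0],0],
    [[0,0,0],0],
    [[0,0,0],0],
  ],
  jaw=-1,
)

```text
clock: 4.88
eef_pos: [0.5029, -0.0448, 0.1997]
eef_rot: [1.584, 2.713, -0.001]
ft_force: [-3.3, -3.7, 5.4]
grip_width: 0.0176
grasp_force: 58.4
```

```bash
python3 -c "
from h import *
fr()"
```

```text
t4.9 p [ 0.5029 -0.0448  0.1997] yaw_y 29.4 F [-3.3 -3.7  5.4] w 0.0176 gf 58
```

Call:
servo_tool(
  motion=[
    [[0.03,-0.007,-0.005],0],
    [[0.06,-0.007,-0.01],0],
    [[0.09,-0.007,-0.014],0],
    [[0.11,-0.007,-0.014],0],
    [[0.11,-0.007,-0.014],0],
  ],
)

```text
clock: 5.3
eef_pos: [0.4948, -0.0311, 0.2019]
eef_rot: [1.582, 2.71, -0.0]
ft_force: [2.8, -6.2, 0.1]
grip_width: 0.0174
grasp_force: 59.0
```

```bash
python3 -c "
from h import *
fr()
f=ctrl.grab_frame('side')[155:225,225:285]
cv2.imwrite('pics/s5.png',cv2.resize(cv2.convertScaleAbs(f,alpha=1.8,beta=25),None,fx=8,fy=8,interpolation=cv2.INTER_CUBIC))"
```

```text
t5.3 p [ 0.4948 -0.0311  0.2019] yaw_y 29.5 F [ 2.8 -6.2  0.1] w 0.0174 gf 59
```

View pics/s5.png

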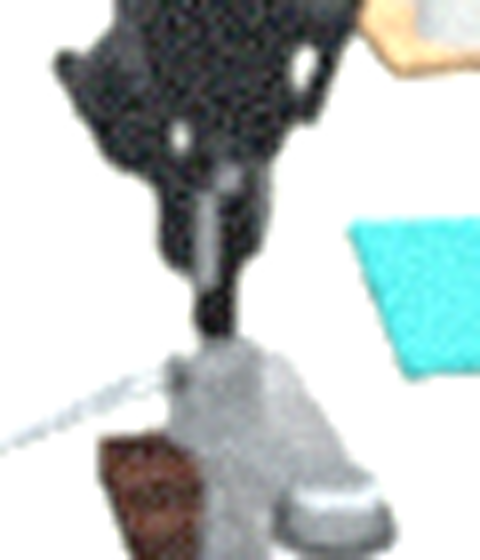

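The grip now stands upright between the pads: its base is at (215,330) and its cap at (228,175), and the end stop is pushing back. Next I print the circle rows for winding.

```bash
cat >> h.py <<'E'
def feel(H=np.array([.5247,-.083])):
    o=ctrl.get_obs();d=o['eef_pos'][:2]-H;r=np.linalg.norm(d);th=(119-np.degrees(np.arctan2(d[1],d[0])))%360
    F=o['ft_force'][:2];t=np.array([d[1],-d[0]])/r
    print('t%.2f th %.1f r %.4f Ftan %.2f Frad %.2f Fz %.1f crank Nm %.3f w %.4f'%(o['clock'],th,r,-F@t,F@d/r,o['ft_force'][2],-F@t*r,o['grip_width']))
E
python3 -c "
import numpy as np
for a in range(40,400,40):
  print(a,[[[round(float(.38*(np.cos(np.radians(a+k))-np.cos(np.radians(a)))),3),round(float(.38*(np.sin(np.radians(a+k))-np.sin(np.radians(a)))),3),0],0] for k in (8,16,24,32,40)])
from h import *
feel()"
```

```text
40 [[[-0.037, 0.038, 0], 0], [[-0.079, 0.071, 0], 0], [[-0.125, 0.097, 0], 0], [[-0.174, 0.117, 0], 0], [[-0.225, 0.13, 0], 0]]
80 [[[-0.053, 0.006, 0], 0], [[-0.106, 0.004, 0], 0], [[-0.158, -0.006, 0], 0], [[-0.208, -0.022, 0], 0], [[-0.256, -0.045, 0], 0]]
120 [[[-0.044, -0.03, 0], 0], [[-0.083, -0.065, 0], 0], [[-0.117, -0.106, 0], 0], [[-0.146, -0.151, 0], 0], [[-0.167, -0.199, 0], 0]]
160 [[[-0.015, -0.051, 0], 0], [[-0.022, -0.103, 0], 0], [[-0.022, -0.156, 0], 0], [[-0.015, -0.209, 0], 0], [[-0.0, -0.26, 0], 0]]
200 [[[0.022, -0.048, 0], 0], [[0.05, -0.093, 0], 0], [[0.084, -0.134, 0], 0], [[0.123, -0.169, 0], 0], [[0.167, -0.199, 0], 0]]
240 [[[0.048, -0.023, 0], 0], [[0.098, -0.04, 0], 0], [[0.15, -0.049, 0], 0], [[0.203, -0.051, 0], 0], [[0.256, -0.045, 0], 0]]
280 [[[0.051, 0.013, 0], 0], [[0.101, 0.033, 0], 0], [[0.147, 0.059, 0], 0], [[0.188, 0.092, 0], 0], [[0.225, 0.13, 0], 0]]
320 [[[0.031, 0.043, 0], 0], [[0.056, 0.09, 0], 0], [[0.074, 0.14, 0], 0], [[0.085, 0.191, 0], 0], [[0.089, 0.244, 0], 0]]
360 [[[-0.004, 0.053, 0], 0], [[-0.015, 0.105, 0], 0], [[-0.033, 0.155, 0], 0], [[-0.058, 0.201, 0], 0], [[-0.089, 0.244, 0], 0]]
t5.35 th 359.0 r 0.0598 Ftan 1.52 Frad -5.27 Fz 0.3 crank Nm 0.091 w 0.0178
```

Call:
servo_tool(
  motion=[
    [[-0.024,0.053,0],0],
    [[-0.035,0.105,0],0],
    [[-0.053,0.155,0],0],
    [[-0.078,0.201,0],0],
    [[-0.109,0.244,0],0],
  ],
)

```text
clock: 5.77
eef_pos: [0.5331, -0.0257, 0.2017]
eef_rot: [-1.583, -2.71, -0.001]
ft_force: [-8.0, 6.4, 7.8]
grip_width: 0.0172
grasp_force: 60.0
```

```bash
python3 -c "
from h import *
feel()"
```

```text
t5.77 th 37.3 r 0.0579 Ftan 8.87 Frad 5.15 Fz 7.8 crank Nm 0.514 w 0.0172
```

Call:
servo_tool(
  motion=[
    [[-0.037,0.038,0],0],
    [[-0.079,0.071,0],0],
    [[-0.125,0.097,0],0],
    [[-0.174,0.117,0],0],
    [[-0.225,0.13,0],0],
  ],
)

```text
clock: 6.18
eef_pos: [0.5684, -0.0448, 0.2019]
eef_rot: [1.585, 2.712, 0.006]
ft_force: [1.7, 13.1, 3.0]
grip_width: 0.0177
grasp_force: 59.8
```

```bash
python3 -c "
from h import *
feel()"
```

```text
t6.18 th 77.9 r 0.0581 Ftan 8.76 Frad 9.91 Fz 3.0 crank Nm 0.509 w 0.0177
```

```bash
python3 -c "
import numpy as np
for a in range(80,480,40):
  s=.38 if a==80 else .393
  print(a,[[[round(float(.393*np.cos(np.radians(a+k))-s*np.cos(np.radians(a))),3),round(float(.393*np.sin(np.radians(a+k))-s*np.sin(np.radians(a))),3),0],0] for k in (8,16,24,32,40)])"
```

```text
80 [[[-0.052, 0.019, 0], 0], [[-0.107, 0.017, 0], 0], [[-0.161, 0.007, 0], 0], [[-0.213, -0.01, 0], 0], [[-0.262, -0.034, 0], 0]]
120 [[[-0.045, -0.031, 0], 0], [[-0.086, -0.067, 0], 0], [[-0.121, -0.109, 0], 0], [[-0.15, -0.156, 0], 0], [[-0.173, -0.206, 0], 0]]
160 [[[-0.015, -0.053, 0], 0], [[-0.023, -0.107, 0], 0], [[-0.023, -0.162, 0], 0], [[-0.015, -0.216, 0], 0], [[-0.0, -0.269, 0], 0]]
200 [[[0.022, -0.05, 0], 0], [[0.051, -0.097, 0], 0], [[0.087, -0.139, 0], 0], [[0.127, -0.175, 0], 0], [[0.173, -0.206, 0], 0]]
240 [[[0.049, -0.024, 0], 0], [[0.101, -0.041, 0], 0], [[0.155, -0.05, 0], 0], [[0.21, -0.052, 0], 0], [[0.265, -0.047, 0], 0]]
280 [[[0.053, 0.013, 0], 0], [[0.104, 0.034, 0], 0], [[0.152, 0.061, 0], 0], [[0.195, 0.095, 0], 0], [[0.233, 0.134, 0], 0]]
320 [[[0.032, 0.044, 0], 0], [[0.058, 0.093, 0], 0], [[0.077, 0.144, 0], 0], [[0.088, 0.198, 0], 0], [[0.092, 0.253, 0], 0]]
360 [[[-0.004, 0.055, 0], 0], [[-0.015, 0.108, 0], 0], [[-0.034, 0.16, 0], 0], [[-0.06, 0.208, 0], 0], [[-0.092, 0.253, 0], 0]]
400 [[[-0.038, 0.039, 0], 0], [[-0.081, 0.073, 0], 0], [[-0.129, 0.101, 0], 0], [[-0.18, 0.121, 0], 0], [[-0.233, 0.134, 0], 0]]
440 [[[-0.055, 0.006, 0], 0], [[-0.109, 0.004, 0], 0], [[-0.163, -0.006, 0], 0], [[-0.215, -0.023, 0], 0], [[-0.265, -0.047, 0], 0]]
```

Call:
servo_tool(
  motion=[
    [[-0.052,0.019,0],0],
    [[-0.107,0.017,0],0],
    [[-0.161,0.007,0],0],
    [[-0.213,-0.01,0],0],
    [[-0.262,-0.034,0],0],
  ],
)

```text
clock: 6.6
eef_pos: [0.5838, -0.0824, 0.2019]
eef_rot: [1.583, 2.711, 0.005]
ft_force: [5.1, 8.6, 1.1]
grip_width: 0.0176
grasp_force: 59.4
```

```bash
python3 -c "
from h import *
feel()"
```

```text
t6.60 th 118.5 r 0.0591 Ftan 8.55 Frad 5.22 Fz 1.1 crank Nm 0.505 w 0.0176
```

Still free, with a baseline of about 0.51 N m. I'm continuing.

Call:
servo_tool(
  motion=[
    [[-0.045,-0.031,0],0],
    [[-0.086,-0.067,0],0],
    [[-0.121,-0.109,0],0],
    [[-0.15,-0.156,0],0],
    [[-0.173,-0.206,0],0],
  ],
)

```text
clock: 7.02
eef_pos: [0.5703, -0.1212, 0.202]
eef_rot: [1.582, 2.708, 0.004]
ft_force: [8.8, 4.2, -1.1]
grip_width: 0.0172
grasp_force: 59.3
```

```bash
python3 -c "
from h import *
feel()"
```

```text
t7.02 th 158.9 r 0.0595 Ftan 8.87 Frad 4.11 Fz -1.1 crank Nm 0.528 w 0.0172
```

Call:
servo_tool(
  motion=[
    [[-0.015,-0.053,0],0],
    [[-0.023,-0.107,0],0],
    [[-0.023,-0.162,0],0],
    [[-0.015,-0.216,0],0],
    [[0.0,-0.269,0],0],
  ],
)

```text
clock: 7.43
eef_pos: [0.5351, -0.1421, 0.202]
eef_rot: [1.582, 2.707, 0.002]
ft_force: [9.5, -3.2, -2.3]
grip_width: 0.0176
grasp_force: 59.1
```

```bash
python3 -c "
from h import *
feel()"
```

```text
t7.43 th 199.1 r 0.0600 Ftan 8.78 Frad 4.79 Fz -2.3 crank Nm 0.527 w 0.0176
```

Call:
servo_tool(
  motion=[
    [[0.022,-0.05,0],0],
    [[0.051,-0.097,0],0],
    [[0.087,-0.139,0],0],
    [[0.127,-0.175,0],0],
    [[0.173,-0.206,0],0],
  ],
)

```text
clock: 7.85
eef_pos: [0.4947, -0.1353, 0.202]
eef_rot: [1.582, 2.708, -0.001]
ft_force: [4.3, -10.2, -2.2]
grip_width: 0.0174
grasp_force: 59.3
```

```bash
python3 -c "
from h import *
feel()"
```

```text
t7.85 th 238.9 r 0.0603 Ftan 8.83 Frad 6.71 Fz -2.2 crank Nm 0.532 w 0.0174
```

Call:
servo_tool(
  motion=[
    [[0.049,-0.024,0],0],
    [[0.101,-0.041,0],0],
    [[0.155,-0.05,0],0],
    [[0.21,-0.052,0],0],
    [[0.265,-0.047,0],0],
  ],
)

```text
clock: 8.27
eef_pos: [0.4678, -0.1035, 0.2019]
eef_rot: [1.583, 2.711, -0.003]
ft_force: [-1.0, -8.7, 2.4]
grip_width: 0.0173
grasp_force: 59.9
```

```bash
python3 -c "
from h import *
feel()"
```

```text
t8.27 th 279.1 r 0.0605 Ftan 7.84 Frad 3.91 Fz 2.4 crank Nm 0.474 w 0.0173
```

Call:
servo_tool(
  motion=[
    [[0.053,0.013,0],0],
    [[0.104,0.034,0],0],
    [[0.152,0.061,0],0],
    [[0.195,0.095,0],0],
    [[0.233,0.134,0],0],
  ],
)

```text
clock: 8.68
eef_pos: [0.4679, -0.0628, 0.2018]
eef_rot: [1.583, 2.712, -0.003]
ft_force: [-3.8, -9.8, 5.0]
grip_width: 0.0171
grasp_force: 60.2
```

```bash
python3 -c "
from h import *
feel()"
```

```text
t8.68 th 318.6 r 0.0603 Ftan 10.55 Frad 0.29 Fz 5.0 crank Nm 0.635 w 0.0171
```

The torque has risen to about 0.63 N m, so the pad touched near 290°. I'll take smaller steps now.

Call:
servo_tool(
  motion=[
    [[0.017,0.022,0],0],
    [[0.032,0.044,0],0],
    [[0.046,0.068,0],0],
    [[0.058,0.093,0],0],
    [[0.068,0.118,0],0],
  ],
)

```text
clock: 9.1
eef_pos: [0.478, -0.0454, 0.2017]
eef_rot: [1.583, 2.713, -0.004]
ft_force: [-6.7, -10.8, 5.9]
grip_width: 0.0173
grasp_force: 60.4
```

```bash
python3 -c "
from h import *
feel()"
```

```text
t9.10 th 337.9 r 0.0599 Ftan 12.59 Frad -1.59 Fz 5.9 crank Nm 0.755 w 0.0173
```

Call:
servo_tool(
  motion=[
    [[0.015,0.053,0],0],
    [[0.021,0.08,0],0],
    [[0.023,0.107,0],0],
    [[0.024,0.135,0],0],
    [[0.023,0.162,0],0],
  ],
)

```text
clock: 9.52
eef_pos: [0.4968, -0.0304, 0.2017]
eef_rot: [-1.583, -2.712, 0.005]
ft_force: [-11.4, -9.6, 8.5]
grip_width: 0.0176
grasp_force: 60.6
```

```bash
python3 -c "
from h import *
feel()"
```

```text
t9.52 th 1.1 r 0.0595 Ftan 14.56 Frad -3.10 Fz 8.5 crank Nm 0.867 w 0.0176
```

Call:
servo_tool(
  motion=[
    [[-0.002,0.02,0],0],
    [[-0.005,0.041,0],0],
    [[-0.005,0.041,0],0],
    [[-0.005,0.041,0],0],
    [[-0.005,0.041,0],0],
  ],
)

```text
clock: 9.93
eef_pos: [0.5027, -0.0279, 0.2017]
eef_rot: [-1.583, -2.712, 0.003]
ft_force: [-8.1, -7.0, 7.4]
grip_width: 0.0176
grasp_force: 60.7
```

```bash
python3 -c "
from h import *
feel();fr()"
```

```text
t9.93 th 7.2 r 0.0594 Ftan 10.11 Frad -3.50 Fz 7.4 crank Nm 0.600 w 0.0176
t9.9 p [ 0.5027 -0.0279  0.2017] yaw_y 29.4 F [-8.1 -7.   7.4] w 0.0176 gf 61
```

Call:
servo_tool(
  motion=[
    [[0,0,0],0],
    [[0,0,0],0],
    [[0,0,0],0.025],
    [[0,0,0],0.05],
    [[0,0,0],0.05],
  ],
  jaw=0,
)

```text
clock: 10.35
eef_pos: [0.5039, -0.0271, 0.2014]
eef_rot: [1.797, 2.577, 0.001]
ft_force: [0.6, 0.7, 0.2]
grip_width: 0.0431
grasp_force: 0.0
```

```bash
python3 -c "
from h import *
feel();fr()
f=ctrl.grab_frame('side')[155:225,225:285]
cv2.imwrite('pics/s6.png',cv2.resize(cv2.convertScaleAbs(f,alpha=1.8,beta=25),None,fx=8,fy=8,interpolation=cv2.INTER_CUBIC))"
```

```text
t10.35 th 8.6 r 0.0596 Ftan -0.77 Frad 0.42 Fz 0.2 crank Nm -0.046 w 0.0431
t10.3 p [ 0.5039 -0.0271  0.2014] yaw_y 20.2 F [0.6 0.7 0.2] w 0.0431 gf 0
```

View pics/s6.png

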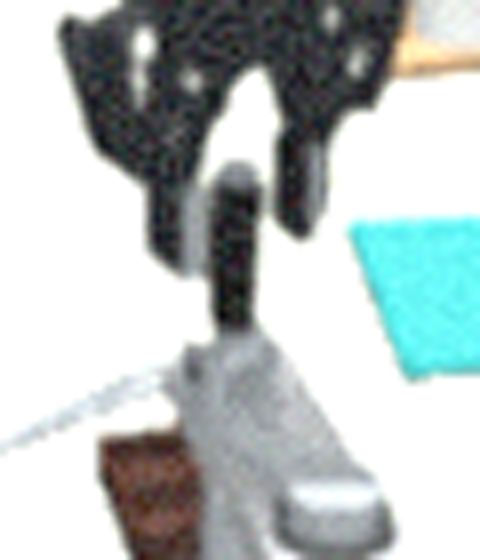

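The grip stands upright and free between the open fingers, with its cap at (238,178). I'll regrip it and fold it down along the arc.

Call:
servo_tool(
  motion=[
    [[0,0,0],0],
    [[0,0,0],0],
    [[0,0,0],0],
    [[0,0,0],0],
  ],
  jaw=-1,
)

```text
clock: 10.73
eef_pos: [0.503, -0.0275, 0.2017]
eef_rot: [-1.79, -2.581, 0.002]
ft_force: [-6.3, -3.0, 6.6]
grip_width: 0.0175
grasp_force: 58.4
```

Call:
servo_tool(
  motion=[
    [[-0.099,0,0.013],0],
    [[-0.19,0,0.051],0],
    [[-0.271,0,0.112],0],
    [[-0.332,0,0.19],0],
    [[-0.332,0,0.19],0],
  ],
)

```text
clock: 11.15
eef_pos: [0.521, -0.0754, 0.1719]
eef_rot: [-1.791, -2.58, 0.001]
ft_force: [-2.6, -4.0, 5.8]
grip_width: 0.0176
grasp_force: 58.8
```

```bash
python3 -c "
from h import *
fr()"
```

```text
t11.2 p [ 0.521  -0.0754  0.1719] yaw_y 20.5 F [-2.6 -4.   5.8] w 0.0176 gf 59
```

Call:
servo_tool(
  motion=[
    [[-0.021,0,0.045],0],
    [[-0.038,0,0.093],0],
    [[-0.046,0,0.13],0],
    [[-0.05,0,0.155],0],
    [[-0.05,0,0.155],0],
  ],
)

```text
clock: 11.57
eef_pos: [0.5235, -0.0814, 0.1494]
eef_rot: [-1.791, -2.581, 0.001]
ft_force: [-3.1, -2.0, 2.9]
grip_width: 0.0174
grasp_force: 60.0
```

Call:
servo_tool(
  motion=[
    [[-0.05,0,0.0],0],
    [[-0.05,0,0],0],
    [[-0.05,0,-0.1],0],
    [[-0.05,0,-0.35],0],
    [[-0.05,0,-0.35],0],
  ],
  jaw=0,
)

```text
clock: 11.98
eef_pos: [0.5284, -0.0888, 0.2071]
eef_rot: [1.788, 2.575, 0.004]
ft_force: [-0.1, 0.7, 1.6]
grip_width: 0.0429
grasp_force: 0.0
```

Call:
servo_tool(
  motion=[
    [[0,0,0],0],
    [[0,0,0],0],
    [[0,0,0],0],
    [[0,0,0],0],
    [[0,0,0],0],
  ],
  jaw=-1,
)

```text
clock: 12.4
eef_pos: [0.5261, -0.088, 0.2014]
eef_rot: [-1.792, -2.579, 0.0]
ft_force: [-0.1, -0.7, -0.1]
grip_width: 0.0
grasp_force: 0.0
```

```bash
python3 -c "
from h import *
a=np.radians(110.5);u=np.array([np.cos(a),np.sin(a),0]);H=np.array([.5247,-.083,0])
fr(H-.006*u+[0,0,.178],H-.006*u+[0,0,.171])"
```

```text
t12.4 p [ 0.5261 -0.088   0.2014] yaw_y 20.4 F [-0.1 -0.7 -0.1] w 0.0000 gf 0
[-0.005  0.003  0.156]
[-0.005  0.003  0.203]
```

Call:
servo_tool(
  motion=[
    [[0,0,0.1],0],
    [[0,0,0.14],0],
    [[0,0,0.165],0],
    [[0,0,0.18],0],
    [[0,0,0.19],0],
  ],
)

```text
clock: 12.82
eef_pos: [0.5264, -0.0882, 0.1735]
eef_rot: [-1.792, -2.58, 0.0]
ft_force: [0.6, -0.8, 1.6]
grip_width: 0.0001
grasp_force: 0.5
```

Call:
servo_tool(
  motion=[
    [[0,0,0.003],0],
    [[0,0,0.007],0],
    [[0,0,0.007],0],
  ],
)

```text
clock: 13.07
eef_pos: [0.5264, -0.0881, 0.1728]
eef_rot: [1.792, 2.58, 0.0]
ft_force: [0.1, -0.9, 0.5]
grip_width: -0.0002
grasp_force: 0.4
```

```bash
python3 -c "
from h import *
fr()"
```

```text
t13.1 p [ 0.5264 -0.0881  0.1728] yaw_y 20.4 F [ 0.1 -0.9  0.5] w -0.0002 gf 0
```

Call:
servo_tool(
  motion=[
    [[0,0,0.007],0],
    [[0,0,0.014],0],
    [[0,0,0.014],0],
  ],
)

```text
clock: 13.32
eef_pos: [0.5268, -0.0883, 0.1711]
eef_rot: [1.792, 2.579, 0.001]
ft_force: [0.1, -0.8, 7.5]
grip_width: -0.0001
grasp_force: 3.8
```

```bash
python3 -c "
from h import *
fr()"
```

```text
t13.3 p [ 0.5268 -0.0883  0.1711] yaw_y 20.4 F [ 0.1 -0.8  7.5] w -0.0001 gf 4
```

The push met 7.5 N at a TCP height of 0.171 m, so the grip is on its flat stop. I'll back off and take one last look.

Call:
servo_tool(
  motion=[
    [[0,0,-0.25],0],
    [[0,0,-0.5],0],
    [[0,0,-0.7],0],
    [[0,0,-0.7],0],
  ],
)

```text
clock: 13.65
eef_pos: [0.5279, -0.0884, 0.2811]
eef_rot: [1.788, 2.573, 0.005]
ft_force: [0.2, 0.6, 0.3]
grip_width: -0.0004
grasp_force: 0.0
```

```bash
python3 -c "
from h import *
fr()
cv2.imwrite('pics/s7.png',cv2.resize(ctrl.grab_frame('side')[160:310,190:350],None,fx=4,fy=4,interpolation=cv2.INTER_CUBIC))"
```

```text
t13.7 p [ 0.5279 -0.0884  0.2811] yaw_y 20.4 F [0.2 0.6 0.3] w -0.0004 gf 0
```

View pics/s7.png

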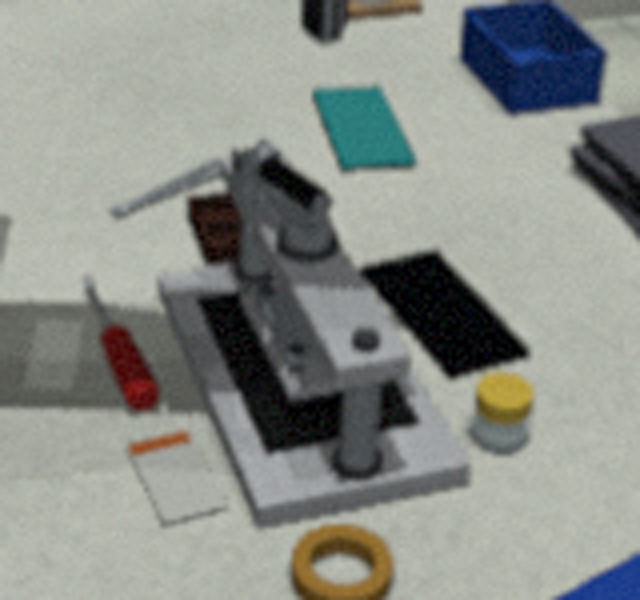

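The grip lies flat over the hub, from (262,165) to (322,200). The phone and the bystanders visible in this view are where they were, so I'm handing in.

```bash
python3 -c "
from bench import ctrl
print(ctrl.close_job())"
```

```text
the job is handed in; nothing more can be done
None
```

I handed the job in at about 14 s: the crank was wound about 1.4–1.6 rad (roughly a quarter turn) past first touch, the grip is folded flat and the arm is clear. By torque that is about 70 N on the phone, but the clamp force can't be read directly and no verdict came back.

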